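# Put the seasonings and the lemon away

### The job

Tidy up after cooking by putting the five things where they belong: the two loose spice jars in the free bays of the bamboo spice rack, the green-label one in the middle next to its twin and the dark-label one in the end bay; the salt shaker in the small bay and the pepper mill in the large bay of the dark wooden stand; the lemon in the flowered bowl. Keep the jars, the shaker and the mill upright all the while, and leave the two mugs where they are.

Things in the scene. Friction and masses are not known exactly. Their poses are not given: they have to be found in the camera images.
- green_jar: loose spice jar with a green and white label, clear glass and a red cap with a green leaf mark on top; 45 mm in diameter, 106 mm tall, stands upright; the cap (45 mm wide, upper 20 mm) and the glass below it (42 mm) can be gripped from above at any yaw. Origin: centre of its underside, z up.
- dark_jar: loose spice jar of the same form with a black and yellow label, and an orange-red cap with a black disc on top; 45 mm in diameter, 106 mm tall, upright, gripped like the other. Origin: centre of its underside, z up.
- salt_shaker: small clear salt shaker with white salt and a light grey perforated cap; 44 mm in diameter up to 70 mm height, then narrowing to a 34 mm cap, 90 mm tall; grip the body from above at 45 to 65 mm height, any yaw. Origin: centre of its underside, z up.
- pepper_mill: turned dark brown wooden pepper mill, 58 mm in diameter at the foot, 170 mm tall; its round head, 123 to 159 mm above the foot, is 49 mm wide and can be gripped from above at any yaw (it does not turn); small metal knob on top. It is the tallest and towers over the shaker's bay. Origin: centre of its underside, z up.
- lemon: yellow lemon, 78 mm long (its own x axis) and 55 mm across (its y axis), 56 mm high, lying on its side; grip it across y at mid-height (28 mm). Origin: under its middle, at worktop height as it lies at the start (the origin turns with the fruit if it rolls).
- spice_rack: fixed bamboo rack, 82 (x) by 206 mm (y), steel rails 39 mm high front and back, end panels 46 mm, dividers 33 mm. Three bays in a row, 60 mm wide, 62 deep, floors 8 mm above the origin, centred at x = 0, y = -0.064, 0, +0.064 m on its own axes. The +0.064 bay holds the fixed twin of the green-label jar (106 mm tall); the others are free. Origin: centre of underside, on the worktop, z up.
- cruet_stand: fixed dark brown wooden salt-and-pepper tray, 92 (x) by 158 mm (y), walls 31 mm high, brass pull on each end, one divider. Bay floors 11 mm above the origin. On its own axes the small bay (60 in y, 76 mm in x; salt) is centred at y = -0.041 m, the large bay (76 by 76 mm; pepper) at y = +0.033 m, both x = 0. Origin: centre of underside, on the worktop, z up.
- fruit_bowl: fixed white china bowl with small painted flowers, 130 mm across the rim, 58 mm high, 84 mm across the foot, inner floor 8 mm up; inside it is about 76 mm wide at the floor and 120 mm at the rim. Origin: centre of its underside, z up.
- green_mug: bystander, to be left alone: loose mug, green above and cream below, 90 mm in diameter, 107 mm tall, standing among the things to be put away. Origin: underside, with the cup's axis 16 mm along its own +y and the handle towards -y (reaching 61 mm).
- white_mug: bystander, to be left alone: loose white mug with a thin red line, 82 mm in diameter, 94 mm tall, near the far edge. Origin: underside, with the cup's axis 15 mm along its own +y and the handle towards -y (reaching 56 mm).

How it is judged:
At the end, for the whole second after the job is handed in: Jars on the floors of their rack bays, shaker in the small and mill in the large bay of the stand, within 14 mm of the bay centres (shaker 20 mm in x), upright within 7 degrees; the lemon rests in the bowl, within 55 mm of its centre; all at rest (x of green_jar in the frame of spice_rack between -0.014 and 0.014 m and y of green_jar in the frame of spice_rack between -0.014 and 0.014 m and z of each of green_jar, dark_jar in the frame of spice_rack below 0.016 m and angle between each of green_jar, dark_jar, salt_shaker, pepper_mill's own z axis and vertical below 0.12 rad and linear speed of each of green_jar, dark_jar, salt_shaker, pepper_mill, lemon below 0.02 m/s and x of dark_jar in the frame of spice_rack between -0.014 and 0.014 m and y of dark_jar in the frame of spice_rack between -0.078 and -0.05 m and x of salt_shaker in the frame of cruet_stand between -0.02 and 0.02 m and y of salt_shaker in the frame of cruet_stand between -0.055 and -0.027 m and z of each of salt_shaker, pepper_mill in the frame of cruet_stand below 0.019 m and x of pepper_mill in the frame of cruet_stand between -0.014 and 0.014 m and y of pepper_mill in the frame of cruet_stand between 0.019 and 0.047 m and horizontal distance between lemon and fruit_bowl below 0.055 m and contact force between lemon and fruit_bowl above 0.2 N and height (world z) of lemon below 0.09 m); the robot touches nothing.
It fails at once if a jar, the shaker or the mill is tipped by more than 30 degrees (angle between any of green_jar, dark_jar, salt_shaker, pepper_mill's own z axis and vertical above 0.52 rad).
It fails at once if a mug is moved by more than 25 mm (distance of any of green_mug, white_mug from where it was at the start of the episode above 0.025 m).
It also fails if it takes over 112 s, if anything falls off the work surface, if the arm or the gripper's body presses on something with over 40 N, if the wrist force passes 120 N, or if a joint passes its speed limit or range.

### The arm

A 6-joint arm with a two-finger parallel gripper is mounted at the origin on the work surface; the furniture and walls round the work are solid. World frame = base frame: x ahead of the robot, y to its left, z up, the work surface at z = 0. Lengths are in m, angles in rad, forces in N, time in s.
With the tool pointing down it reaches from about 0.425 to 1.125 m from the base axis. Payload 14.9 kg.
Tool frame: the origin (TCP) lies on the centre line of the jaws, within the pads' length; the fingertips stand 11 mm ahead of it and the grasp point (between the pads) lies 8 mm behind it (arm.tips_ahead is the distance from the TCP to the fingertips, in m); z points along the fingers, y is the line along which they close (so a half turn about z gives the same grasp; the last joint's range is limited). The gripper opens to 91 mm and grips with 3 to 60 N. Pads are 32 mm wide; open, the fingers measure 118 mm over their backs; the gripper's body (76 mm by 178 mm) begins 60 mm behind the grasp point.
Start: joints at [-1.361, 0.379, 1.734, -0, 1.028, -0.033], TCP at [0.168, -0.679, 0.225] pointing down, gripper open.
Joint ranges: [-2.77, 2.77], [-0.74, 2.19], [0, 2.66], [-1.06, 4.2], [0.31, 2.87], [-3.08, 3.08]. Speed limits (rad/s): [1.89, 1.89, 2.39, 3.14, 3.14, 3.14].

### API

Orientations are given as a unit quaternion [w, x, y, z].
In Python, from rig import arm gives the robot as it stands.
- The arm moves only by the shell command python3 -m pendant 'ROWS' [FORCE]. ROWS is JSON, one flat list of numbers, 7 for each row, row after row: the shift along the world's x, y, z in mm, then the turn, a rotation vector about the world's x, y, z in rad, then the closure, from -1 (fully open) to 1 (shut), so that 0 is half open. In form: [tx, ty, tz, wx, wy, wz, claw, tx, ty, tz, wx, wy, wz, claw, ...]. A call has 1 to 20 rows; each row is the pose to reach, as a shift and turn from the pose commanded when the call began; what a row does not reach only later rows make up. A row lasts 1/10 s, in which the tool goes at most 50 mm and 8.59 degrees, less where a joint would pass 70% of its speed; a pose out of reach is approached as far as the arm can. A call with a gripper value outside its range is refused whole. The fingers move at their own pace and stop on an object; FORCE is the grip in N (left out, the last holds). Time passes only in rows, so rows that repeat a pose let the fingers close. It gives the time, the measured TCP pose, the force, the opening and the grip force at its end, in the units of the state.
- arm.read_state(): the state, without advancing time (a new reading comes with each control period).
- arm.camera(name): name is "side" or "top"; returns (picture, depth): 400x640x3 uint8, blue, green, red; 400x640 float32, m along the optical axis (not along the pixel's ray), 0 where there is no reading.
- arm.get_calibration(name): a dict with "vfov" (degrees; the focal length in pixels is half the picture's height over the tangent of half this angle, whatever the lens; pixels are square), "cx", "cy" (the principal point, pixels), "position" and "rotation" of the camera in the world. Camera axes: x right, y up, looking along -z (the intrinsics and any distortion apply to the point x, -y, -z); pixel columns grow to the right and rows downward; lengths in m; the calibration is good to about 2 mm. A picture is of the moment at which its call begins. get_calibration takes no time and is no camera call.
- arm.finish_job(): hands the job in; it is judged then, once.
The state is a dict: "time_s": time; "joints": joint angles; "dq": joint speeds; "joint_torque": joint torques, N m; "position": TCP position; "tcp_rot": TCP orientation; "contact_force": force on the tool from outside, world axes, zero at the start; "torque": the same for the moment, N m; "width": finger opening in m; "grip_force": force on a finger pad.
Only numpy, scipy, OpenCV 4.12 (cv2) and the standard library are available. Lean on these libraries where they do the work, as an engineer would, in place of code of your own. Each camera call takes 0.05 s, during which the arm holds its last target. There are 200 camera calls.

## Working session

There is one attempt and no reset: what is moved stays moved. The work goes in short steps, Python scripts to look and compute and a shell command to move; the robot and the scene stay as the last step left them, time stands still between calls to the robot, and variables do not carry over. Pictures are saved under pics/ and viewed, at most 14 in all, crops included, and the job is handed in when it is done.

```bash
ls; mkdir -p pics; python3 - <<'E'
from rig import arm
import cv2,numpy as np
s=arm.read_state();print(s['time_s'],s['position'],s['tcp_rot'],s['width'])
for n in('top','side'):
    p,d=arm.camera(n);cv2.imwrite(f'pics/{n}0.png',p);np.save(f'{n}0.npy',d);print(arm.get_calibration(n))
E
```

```text
pics
0.0 [ 0.16820771 -0.67909484  0.22429753] [-5.23568603e-04  9.92638704e-01  1.21112038e-01 -6.27339367e-05] 0.0912574594373661
{'vfov': 53.74333222810542, 'cx': 318.3902379617214, 'cy': 193.82360682886286, 'position': array([ 0.45698075, -0.0424158 ,  1.22814913]), 'rotation': array([ 0.71346523,  0.01739096, -0.02334335, -0.70008572])}
{'vfov': 45.09600314632126, 'cx': 317.04461832476164, 'cy': 197.95351437314818, 'position': array([0.48893959, 1.01071106, 1.03015532]), 'rotation': array([-0.02066449, -0.00263881,  0.40395528,  0.91454149])}
```

View pics/top0.png

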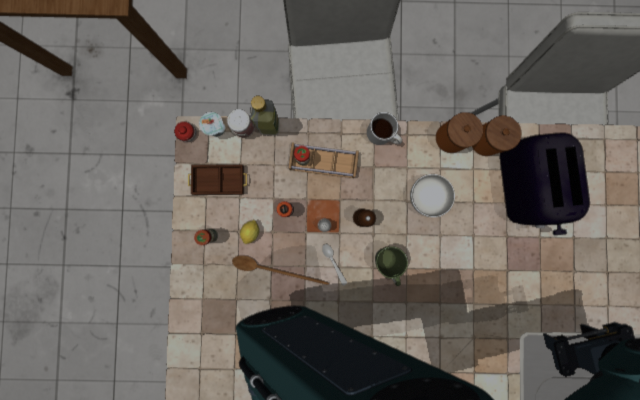

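View pics/side0.png

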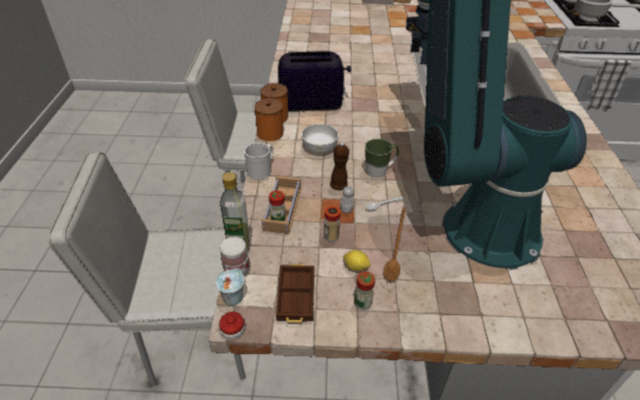

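Top view: green jar probably at (205,236), dark jar (285,209), lemon (250,232), shaker (324,225), mill (364,217), stand (219,180), rack (325,161), bowl (432,196), green mug (390,262), white mug (382,128). Image up is world +x and image left is +y.

```bash
cat > h.py <<'E'
from rig import arm
import cv2,numpy as np
from scipy.spatial.transform import Rotation as R
def cloud(n,d):
    c=arm.get_calibration(n);f=200/np.tan(np.radians(c['vfov']/2))
    v,u=np.mgrid[:400,:640]
    q=c['rotation'];r=R.from_quat([q[1],q[2],q[3],q[0]])
    P=np.stack([(u-c['cx'])/f*d,-(v-c['cy'])/f*d,-d],-1)
    return r.apply(P.reshape(-1,3)).reshape(400,640,3)+c['position']
def pix2w(n,u,v,z):
    c=arm.get_calibration(n);f=200/np.tan(np.radians(c['vfov']/2));q=c['rotation']
    w=R.from_quat([q[1],q[2],q[3],q[0]]).apply([(u-c['cx'])/f,-(v-c['cy'])/f,-1])
    return c['position']+w*(z-c['position'][2])/w[2]
E
python3 - <<'E'
from h import *
d=np.load('top0.npy');P=cloud('top',d)
print('table z',np.median(P[280:290,230:280,2]))
B=dict(green=(190,222,224,250),dark=(272,298,198,222),lemon=(238,264,218,246),shaker=(312,338,214,234),mill=(350,380,204,232),bowl=(408,458,172,220),rack=(284,366,138,184),stand=(184,256,158,202),gmug=(372,412,240,288),wmug=(364,406,110,150))
for k,(a,b,c,e) in B.items():
    Q=P[c:e,a:b].reshape(-1,3);Q=Q[(d[c:e,a:b].ravel()>0)];z=np.percentile(Q[:,2],99)
    o=[]
    for t in (.015,z-.012):
        S=Q[Q[:,2]>t]
        if t==.015 and k in('rack','stand'):
            r=cv2.minAreaRect((S[:,:2]*1000).astype(np.float32));o.append(('rect',np.round(r[0]),np.round(r[1]),round(r[2],1)))
        o.append((len(S),np.round((S[:,:2].min(0)+S[:,:2].max(0))/2,3),np.round(np.ptp(S[:,:2],axis=0),3)))
    print(k,round(z,3),*o)
p=cv2.imread('pics/top0.png')[100:300,175:445];cv2.imwrite('pics/c0.png',cv2.resize(p,(800,592),interpolation=cv2.INTER_CUBIC))
E
```

```text
table z 0.0007118256113188837
green 0.11 (319, array([0.394, 0.275]), array([0.044, 0.046])) (199, array([0.395, 0.276]), array([0.042, 0.044]))
dark 0.11 (217, array([0.478, 0.044]), array([0.043, 0.042])) (188, array([0.478, 0.046]), array([0.043, 0.04 ]))
lemon 0.057 (344, array([0.408, 0.154]), array([0.07 , 0.057])) (203, array([0.408, 0.154]), array([0.054, 0.045]))
shaker 0.091 (163, array([ 0.434, -0.071]), array([0.039, 0.042])) (104, array([ 0.432, -0.071]), array([0.032, 0.032]))
mill 0.169 (330, array([ 0.458, -0.184]), array([0.055, 0.049])) (68, array([ 0.458, -0.185]), array([0.027, 0.03 ]))
bowl 0.061 (867, array([ 0.528, -0.391]), array([0.126, 0.13 ])) (205, array([ 0.528, -0.391]), array([0.126, 0.13 ]))
rack 0.117 ('rect', array([631., -64.]), array([206.,  81.]), 83.8) (821, array([ 0.631, -0.064]), array([0.1  , 0.211])) (193, array([ 0.638, -0.001]), array([0.044, 0.043]))
stand 0.034 ('rect', array([566., 259.]), array([ 92., 179.]), 1.3) (714, array([0.566, 0.259]), array([0.095, 0.179])) (498, array([0.566, 0.258]), array([0.095, 0.177]))
gmug 0.109 (617, array([ 0.32 , -0.261]), array([0.116, 0.089])) (209, array([ 0.324, -0.261]), array([0.108, 0.089]))
wmug 0.097 (844, array([ 0.724, -0.246]), array([0.085, 0.096])) (152, array([ 0.726, -0.243]), array([0.08, 0.09]))
```

View pics/c0.png

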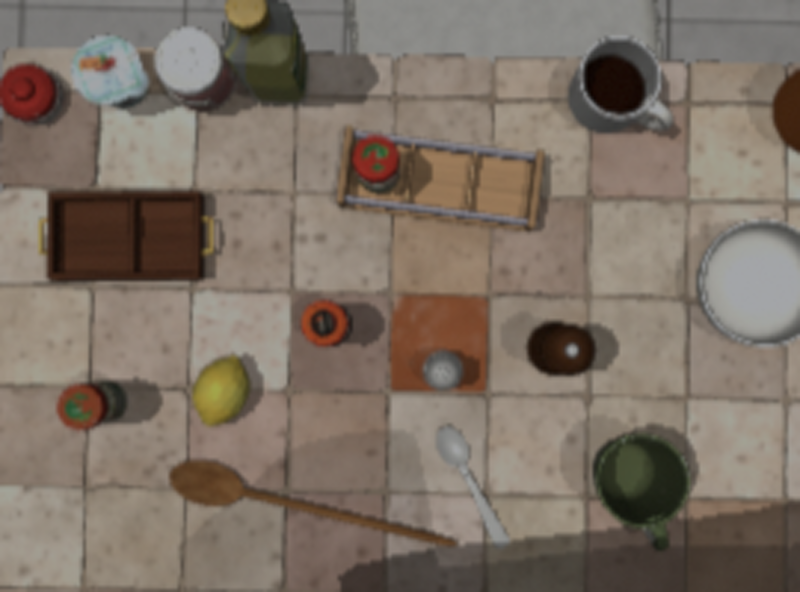

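```bash
python3 -m pendant '[332,279,75,0,0,1.328,-1, 332,279,75,0,0,1.328,-1, 332,279,75,0,0,1.328,-1, 332,279,75,0,0,1.328,-1, 332,279,75,0,0,1.328,-1, 332,279,75,0,0,1.328,-1, 332,279,75,0,0,1.328,-1, 332,279,75,0,0,1.328,-1, 332,279,75,0,0,1.328,-1, 265,608,0,0,0,1.328,-1, 265,608,0,0,0,1.328,-1, 265,608,0,0,0,1.328,-1, 265,608,0,0,0,1.328,-1, 265,608,0,0,0,1.328,-1, 265,608,0,0,0,1.328,-1, 265,608,0,0,0,1.328,-1, 265,608,0,0,0,1.328,-1, 265,608,0,0,0,1.328,-1, 265,608,0,0,0,1.328,-1, 265,608,0,0,0,1.328,-1]'; python3 - <<'E'
from h import *
s=arm.read_state();q=s['tcp_rot'];print(s['position'],R.from_quat([q[1],q[2],q[3],q[0]]).as_matrix().round(3),s['joints'])
d=np.load('top0.npy');P=cloud('top',d)
S=P[218:246,238:264].reshape(-1,3);S=S[(S[:,2]>.02)]
C=np.cov(S[:,:2].T);w,v=np.linalg.eigh(C);print('lemon axis',v[:,1],w)
# bay floors of stand
for a,b in ((194,216),(222,240)):
    S=P[160:200,a-4:b+6].reshape(-1,3);S=S[(S[:,2]<.018)&(abs(S[:,0]-.566)<.03)];print(S[:,1].min(),S[:,1].max(),np.median(S[:,2]))
E
```

```text
time_s: 2.1
position: [0.4337, -0.0724, 0.2252]
tcp_rot: [0.0, 0.708, 0.707, 0.0]
contact_force: [-0.5, 0.2, -0.1]
width: 0.0916
grip_force: 0.0
[ 0.4337082  -0.0723945   0.22516682] [[ 0.001  1.     0.   ]
 [ 1.    -0.001 -0.   ]
 [-0.     0.    -1.   ]] [-2.18370498e-01 -5.06620340e-02  2.24291993e+00 -8.15956264e-05
  9.48943562e-01 -2.17009698e-01]
lemon axis [-0.69989903  0.7142418 ] [0.00023142 0.00038646]
0.24762113955590298 0.35028024808129166 0.011582839317823446
0.1761442490359985 0.2600267279138356 0.011645687042420194
```

```bash
python3 -m pendant '[0,0,-50,0,0,0,-1, 0,0,-100,0,0,0,-1, 0,0,-140,0,0,0,-1, 0,0,-165,0,0,0,-1, 0,0,-178,0,0,0,-1, 0,0,-178,0,0,0,-1, 0,0,-178,0,0,0,1, 0,0,-178,0,0,0,1, 0,0,-178,0,0,0,1, 0,0,-178,0,0,0,1, 0,0,-178,0,0,0,1, 0,0,-178,0,0,0,1, 0,0,-170,0,0,0,1, 0,0,-150,0,0,0,1, 0,0,-110,0,0,0,1, 0,0,-80,0,0,0,1]' 20; python3 - <<'E'
from h import *
p,d=arm.camera('side');cv2.imwrite('pics/s1.png',cv2.resize(p[120:330,200:480],(800,600)))
E
```

```text
time_s: 3.7
position: [0.4332, -0.0714, 0.1469]
tcp_rot: [0.0, 0.707, 0.707, 0.0]
contact_force: [-0.6, 0.3, -1.3]
width: 0.0365
grip_force: 19.7
```

View pics/s1.png

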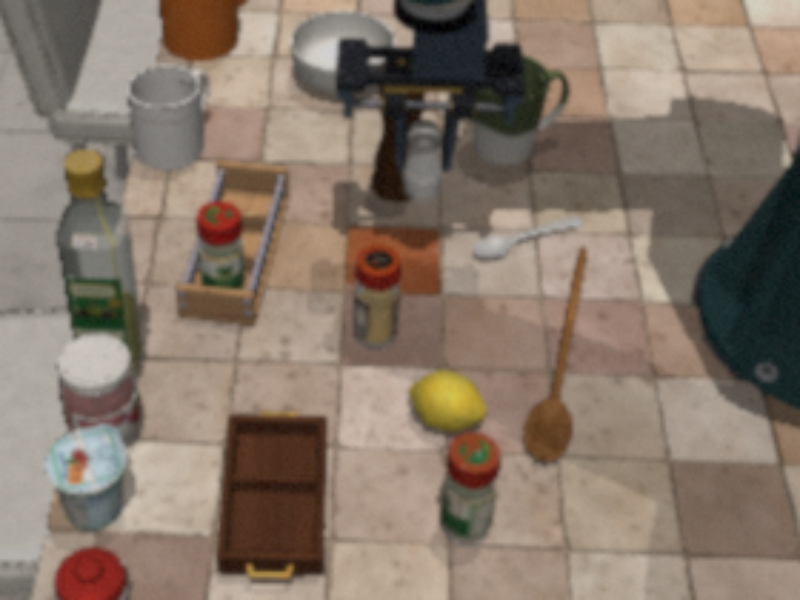

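Shaker is held upright between the fingers (crop ~(424,160)); lemon, jars, stand visible. The width (36.5 mm) is less than expected, so I check where the held shaker's body lies.

```bash
python3 - <<'E'
from h import *
p,d=arm.camera('side');P=cloud('side',d)
Q=P[140:205,320:375].reshape(-1,3);dd=d[140:205,320:375].ravel()
m=(dd>0)&(abs(Q[:,0]-.433)<.03)&(abs(Q[:,1]+.06)<.035)
Q=Q[m]
for z in np.arange(.07,.21,.01):
    S=Q[abs(Q[:,2]-z)<.005]
    if len(S):print(round(z,3),len(S),S[:,0].min().round(3),S[:,0].max().round(3),S[:,1].max().round(3))
g=p[100:260,290:430];cv2.imwrite('pics/s1b.png',cv2.resize(g,(525,600),interpolation=cv2.INTER_CUBIC))
# lemon outline from top (yellow)
t=cv2.imread('pics/top0.png');h=cv2.cvtColor(t,cv2.COLOR_BGR2HSV)[218:246,238:264]
k=((h[...,0]>20)&(h[...,0]<35)&(h[...,1]>150)).astype(np.uint8)
ct=max(cv2.findContours(k,0,1)[0],key=cv2.contourArea)
e=cv2.fitEllipse(ct);print(e,e[0][0]+238,e[0][1]+218,pix2w('top',e[0][0]+238,e[0][1]+218,.028))
E
```

```text
0.1 10 0.418 0.45 -0.052
0.11 35 0.413 0.451 -0.049
0.12 33 0.413 0.454 -0.049
0.13 40 0.414 0.455 -0.048
0.14 46 0.412 0.458 -0.049
0.15 61 0.407 0.461 -0.049
0.16 55 0.407 0.461 -0.051
0.17 60 0.405 0.462 -0.05
0.18 68 0.403 0.462 -0.048
0.19 66 0.404 0.463 -0.05
0.2 33 0.404 0.463 -0.048
((10.534031867980957, 13.58853816986084), (13.122103691101074, 21.583667755126953), 21.22366714477539) 248.53403186798096 231.58853816986084 [0.40786237 0.15722485 0.028     ]
```

View pics/s1b.png

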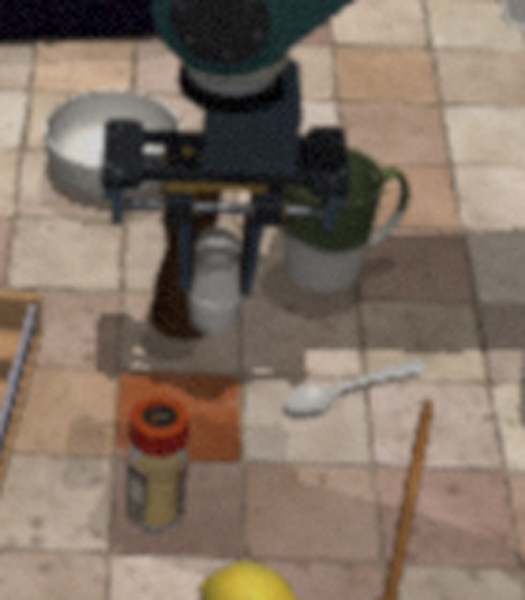

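```bash
python3 -m pendant '[0,0,40,0,0,0,1, 10,20,70,0,0,0,1, 29,63,70,0,0,0,1, 48,105,70,0,0,0,1, 67,147,70,0,0,0,1, 86,189,70,0,0,0,1, 105,231,70,0,0,0,1, 120,262,70,0,0,0,1, 132,280,65,0,0,0,1, 133,289,45,0,0,0,1, 133,289,10,0,0,0,1, 133,289,-25,0,0,0,1, 133,289,-45,0,0,0,1, 133,289,-45,0,0,0,1, 133,289,-45,0,0,0,1]'; python3 - <<'E'
from h import *
p,d=arm.camera('side');print(arm.read_state()['position'])
cv2.imwrite('pics/s2.png',cv2.resize(p[180:340,200:380],(675,600),interpolation=cv2.INTER_CUBIC))
P=cloud('side',d);Q=P.reshape(-1,3)
Q=Q[(abs(Q[:,0]-.566)<.035)&(abs(Q[:,1]-.23)<.035)]
for z in np.arange(.03,.11,.01):
    S=Q[abs(Q[:,2]-z)<.005]
    if len(S):print(round(z,3),len(S),S[:,0].min().round(3),S[:,0].max().round(3),S[:,1].max().round(3))
Q=P.reshape(-1,3);S=Q[(abs(Q[:,2]-.031)<.004)&(abs(Q[:,0]-.566)<.055)&(abs(Q[:,1]-.259)<.085)]
print('stand walls x',S[:,0].min(),S[:,0].max(),'y',S[:,1].min(),S[:,1].max())
E
```

```text
time_s: 5.3
position: [0.5661, 0.2175, 0.0999]
tcp_rot: [-0.0, 0.707, 0.707, -0.0]
contact_force: [-0.1, -0.1, -0.7]
width: 0.0368
grip_force: 19.7
[0.56670444 0.21764762 0.10071026]
0.03 86 0.533 0.601 0.264
0.05 16 0.545 0.581 0.238
0.06 28 0.545 0.581 0.238
0.07 40 0.545 0.583 0.241
0.08 40 0.544 0.583 0.241
0.09 55 0.539 0.587 0.241
0.1 69 0.537 0.592 0.239
stand walls x 0.5137844541173888 0.6085906122700284 y 0.1804833263817649 0.34201505665996346
```

View pics/s2.png

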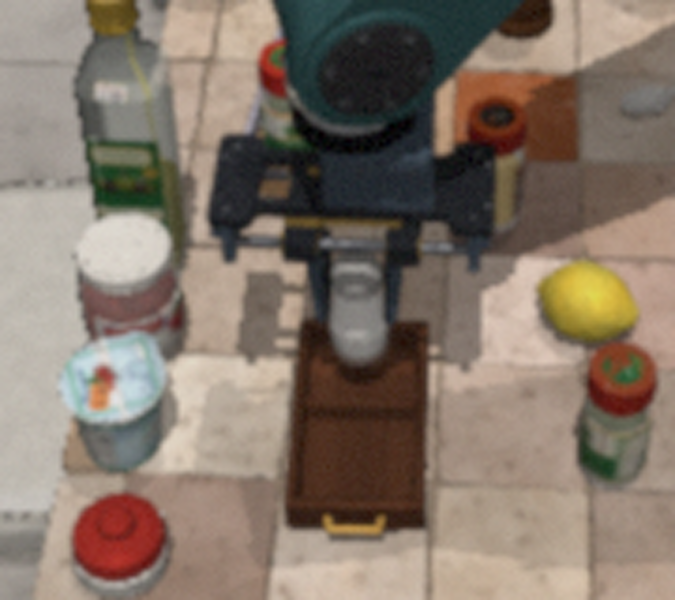

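Shaker hangs above the small bay (crop ~(358,340)), centred; lowering and releasing, then on to the dark jar.

```bash
python3 -m pendant '[0,1,-20,0,0,0,1, 0,1,-35,0,0,0,1, 0,1,-41,0,0,0,1, 0,1,-41,0,0,0,1, 0,1,-41,0,0,0,-1, 0,1,-41,0,0,0,-1, 0,1,-41,0,0,0,-1, 0,1,-41,0,0,0,-1, 0,1,-10,0,0,0,-1, 0,1,40,0,0,0,-1, 0,1,85,0,0,0,-1, -20,-40,85,0,0,0,-1, -40,-82,85,0,0,0,-1, -62,-125,85,0,0,0,-1, -80,-158,85,0,0,0,-1, -88,-172,85,0,0,0,-1, -88,-172,85,0,0,0,-1, -88,-172,85,0,0,0,-1]'; python3 - <<'E'
from h import *
p,d=arm.camera('side');P=cloud('side',d);Q=P.reshape(-1,3)
def prof(x,y,zs,r=.035):
    for z in zs:
        S=Q[(abs(Q[:,0]-x)<r)&(abs(Q[:,1]-y)<r)&(abs(Q[:,2]-z)<.004)]
        if len(S):print(round(z,3),len(S),S[:,0].min().round(3),S[:,0].max().round(3),S[:,1].min().round(3),S[:,1].max().round(3))
prof(.566,.219,(.05,.07,.09,.1));print('dark');prof(.478,.045,(.04,.06,.09,.1,.106))
E
```

```text
time_s: 7.15
position: [0.479, 0.0459, 0.1853]
tcp_rot: [0.0, 0.707, 0.707, 0.0]
contact_force: [-0.1, -0.3, 0.9]
width: 0.0911
grip_force: 0.0
0.05 42 0.543 0.584 0.217 0.242
0.07 33 0.545 0.581 0.22 0.239
0.09 44 0.547 0.578 0.214 0.236
0.1 72 0.55 0.575 0.208 0.238
dark
0.04 28 0.453 0.496 0.05 0.072
0.06 30 0.454 0.496 0.048 0.07
0.09 26 0.452 0.494 0.046 0.07
0.1 40 0.452 0.494 0.038 0.071
0.106 137 0.453 0.494 0.023 0.073
```

```bash
python3 -m pendant '[0,0,-45,0,0,0,-1, 0,0,-80,0,0,0,-1, 0,0,-96,0,0,0,-1, 0,0,-96,0,0,0,-1, 0,0,-96,0,0,0,1, 0,0,-96,0,0,0,1, 0,0,-96,0,0,0,1, 0,0,-96,0,0,0,1, 0,0,-96,0,0,0,1, 0,0,-96,0,0,0,1, 0,0,-80,0,0,0,1, 0,0,-40,0,0,0,1, 0,0,5,0,0,0,1, 20,-20,40,0,0,0,1, 45,-50,40,0,0,0,1, 75,-85,40,0,0,0,1, 105,-121,40,0,0,0,1, 132,-157,40,0,0,0,1, 146,-175,40,0,0,0,1, 146,-175,40,0,0,0,1]' 25; python3 - <<'E'
from h import *
p,d=arm.camera('side');P=cloud('side',d);Q=P.reshape(-1,3)
cv2.imwrite('pics/s3.png',cv2.resize(p[90:250,230:390],(600,600),interpolation=cv2.INTER_CUBIC))
for z in (.115,.125,.14,.16,.18,.2,.22):
    S=Q[(abs(Q[:,0]-.624)<.03)&(abs(Q[:,1]+.12)<.03)&(abs(Q[:,2]-z)<.004)]
    if len(S):print(round(z,3),len(S),S[:,0].min().round(3),S[:,0].max().round(3),S[:,1].min().round(3),S[:,1].max().round(3))
S=Q[(Q[:,2]>.028)&(Q[:,2]<.048)&(abs(Q[:,0]-.631)<.065)&(abs(Q[:,1]+.064)<.12)]
print('rack',cv2.minAreaRect((S[:,:2]*1000).astype(np.float32)))
S=Q[(Q[:,2]>.098)&(Q[:,2]<.12)&(abs(Q[:,0]-.638)<.035)&(abs(Q[:,1])<.035)];print('twin',S.min(0),S.max(0))
d=np.load('top0.npy');P=cloud('top',d);Q=P.reshape(-1,3)
S=Q[(Q[:,2]>.03)&(Q[:,2]<.05)&(abs(Q[:,0]-.631)<.065)&(abs(Q[:,1]+.064)<.12)]
print('rack top',cv2.minAreaRect((S[:,:2]*1000).astype(np.float32)))
E
```

```text
time_s: 9.2
position: [0.6255, -0.1318, 0.2246]
tcp_rot: [0.0, 0.708, 0.706, -0.0]
contact_force: [-0.0, 1.2, -0.9]
width: 0.044
grip_force: 25.0
0.14 18 0.601 0.64 -0.122 -0.106
0.16 31 0.601 0.643 -0.124 -0.102
0.18 32 0.6 0.645 -0.13 -0.108
0.2 37 0.601 0.644 -0.135 -0.106
0.22 37 0.596 0.653 -0.125 -0.107
rack ((625.840087890625, -62.22461700439453), (211.44459533691406, 81.74447631835938), 83.85966491699219)
twin [ 0.61178676 -0.02357958  0.09819162] [0.65530762 0.02401102 0.11942863]
rack top ((630.8702392578125, -64.37490844726562), (206.27301025390625, 80.04077911376953), 83.78661346435547)
```

View pics/s3.png

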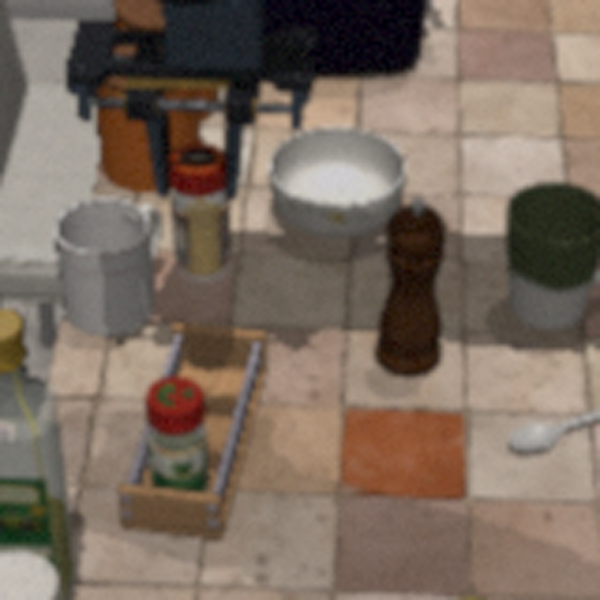

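Dark jar hangs upright over the end bay (crop ~(202,215)), rack below at (195,430).

```bash
python3 -m pendant '[-1,1,-40,0,0,0,1, -1,1,-80,0,0,0,1, -1,1,-110,0,0,0,1, -1,1,-124,0,0,0,1, -1,1,-127,0,0,0,1, -1,1,-127,0,0,0,1, -1,1,-127,0,0,0,-1, -1,1,-127,0,0,0,-1, -1,1,-127,0,0,0,-1, -1,1,-127,0,0,0,-1, -1,1,-90,0,0,0,-1, -1,1,-45,0,0,0,-1, -5,5,-10,0,0,0,-1, -25,40,-10,0,0,0,-1, -45,80,-10,0,0,0,-1, -67,120,-10,0,0,0,-1, -90,160,-10,0,0,0,-1, -112,200,-10,0,0,0,-1, -135,240,-10,0,0,0,-1, -157,280,-10,0,0,0,-1]'; python3 - <<'E'
from h import *
p,d=arm.camera('side');P=cloud('side',d);Q=P.reshape(-1,3)
def prof(x,y,zs,r=.035):
    for z in zs:
        S=Q[(abs(Q[:,0]-x)<r)&(abs(Q[:,1]-y)<r)&(abs(Q[:,2]-z)<.004)]
        if len(S):print(round(z,3),len(S),S[:,0].min().round(3),S[:,0].max().round(3),S[:,1].min().round(3),S[:,1].max().round(3))
prof(.62,-.127,(.06,.09,.1,.11,.116));print('green');prof(.395,.276,(.04,.06,.09,.1,.106))
E
```

```text
time_s: 11.25
position: [0.4661, 0.1518, 0.2152]
tcp_rot: [0.0, 0.707, 0.707, 0.0]
contact_force: [1.0, 0.6, 0.2]
width: 0.091
grip_force: 0.0
0.06 29 0.597 0.64 -0.128 -0.102
0.09 34 0.599 0.639 -0.122 -0.1
0.1 24 0.599 0.643 -0.124 -0.103
0.11 40 0.599 0.642 -0.139 -0.103
0.116 112 0.599 0.639 -0.147 -0.103
green
0.04 42 0.367 0.411 0.27 0.303
0.06 36 0.369 0.41 0.267 0.301
0.09 33 0.366 0.41 0.28 0.301
0.1 45 0.367 0.411 0.273 0.301
0.106 193 0.367 0.411 0.255 0.303
```

```bash
python3 -m pendant '[-23,40,0,0,0,0,-1, -46,80,0,0,0,0,-1, -66,115,-10,0,0,0,-1, -73,126,-50,0,0,0,-1, -73,126,-95,0,0,0,-1, -73,126,-120,0,0,0,-1, -73,126,-126,0,0,0,-1, -73,126,-126,0,0,0,-1, -73,126,-126,0,0,0,1, -73,126,-126,0,0,0,1, -73,126,-126,0,0,0,1, -73,126,-126,0,0,0,1, -73,126,-126,0,0,0,1, -73,126,-126,0,0,0,1, -73,126,-110,0,0,0,1, -73,126,-70,0,0,0,1, -73,126,-25,0,0,0,1, -73,126,14,0,0,0,1, -60,107,19,0,0,0,1, -38,75,19,0,0,0,1]' 25
```

```text
time_s: 13.3
position: [0.4298, 0.2262, 0.2359]
tcp_rot: [0.0, 0.706, 0.708, 0.002]
contact_force: [1.2, 0.4, -1.7]
width: 0.0437
grip_force: 25.0
```

```bash
python3 -m pendant '[24,-34,0,0,0,0,1, 50,-72,0,0,0,0,1, 76,-110,0,0,0,0,1, 102,-148,0,0,0,0,1, 128,-186,0,0,0,0,1, 154,-223,0,0,0,0,1, 180,-261,0,0,0,0,1, 196,-284,0,0,0,0,1, 201,-290,0,0,0,0,1, 201,-290,0,0,0,0,1, 201,-290,0,0,0,0,1]'; python3 - <<'E'
from h import *
p,d=arm.camera('side');P=cloud('side',d);Q=P.reshape(-1,3)
for z in (.12,.13,.14,.15,.16,.18,.2,.22):
    S=Q[(abs(Q[:,0]-.63)<.03)&(abs(Q[:,1]+.055)<.03)&(abs(Q[:,2]-z)<.004)]
    if len(S):print(round(z,3),len(S),S[:,0].min().round(3),S[:,0].max().round(3),S[:,1].min().round(3),S[:,1].max().round(3))
print(arm.read_state()['position'])
E
```

```text
time_s: 14.4
position: [0.6296, -0.0637, 0.2336]
tcp_rot: [-0.0, 0.707, 0.707, -0.0]
contact_force: [-0.7, 0.1, -0.6]
width: 0.0435
grip_force: 25.0
0.15 23 0.605 0.644 -0.058 -0.04
0.16 33 0.604 0.648 -0.059 -0.037
0.18 32 0.604 0.646 -0.061 -0.039
0.2 34 0.606 0.648 -0.058 -0.036
0.22 40 0.608 0.647 -0.056 -0.039
[ 0.62955258 -0.06345308  0.23376486]
```

```bash
python3 -m pendant '[0,-2,-40,0,0,0,1, 0,-2,-85,0,0,0,1, 0,-2,-118,0,0,0,1, 0,-2,-133,0,0,0,1, 0,-2,-136,0,0,0,1, 0,-2,-136,0,0,0,1, 0,-2,-136,0,0,0,-1, 0,-2,-136,0,0,0,-1, 0,-2,-136,0,0,0,-1, 0,-2,-136,0,0,0,-1, 0,-2,-100,0,0,0,-1, 0,-2,-50,0,0,0,-1, 0,-2,0,0,0,0,-1, -40,-28,7,0,0,0,-1, -80,-56,7,0,0,0,-1, -120,-84,7,0,0,0,-1, -155,-109,7,0,0,0,-1, -172,-121,7,0,0,0,-1, -172,-121,7,0,0,0,-1, -172,-121,7,0,0,0,-1]'; python3 - <<'E'
from h import *
p,d=arm.camera('side');P=cloud('side',d);Q=P.reshape(-1,3)
def prof(x,y,zs,r=.035):
    for z in zs:
        S=Q[(abs(Q[:,0]-x)<r)&(abs(Q[:,1]-y)<r)&(abs(Q[:,2]-z)<.004)]
        if len(S):print(round(z,3),len(S),S[:,0].min().round(3),S[:,0].max().round(3),S[:,1].min().round(3),S[:,1].max().round(3))
prof(.63,-.06,(.06,.09,.1,.11,.116),.03);print('mill');prof(.458,-.185,(.02,.08,.13,.14,.15,.16,.165))
E
```

```text
time_s: 16.45
position: [0.4584, -0.1857, 0.2413]
tcp_rot: [0.0, 0.707, 0.707, 0.0]
contact_force: [1.0, -0.6, 0.4]
width: 0.091
grip_force: 0.0
0.06 14 0.605 0.616 -0.068 -0.045
0.09 20 0.607 0.648 -0.06 -0.044
0.1 26 0.606 0.647 -0.058 -0.04
0.11 46 0.606 0.649 -0.085 -0.039
0.116 116 0.606 0.647 -0.085 -0.041
mill
0.02 38 0.427 0.479 -0.195 -0.156
0.08 27 0.434 0.472 -0.187 -0.161
0.13 21 0.434 0.473 -0.174 -0.16
0.14 40 0.428 0.477 -0.189 -0.158
0.15 48 0.431 0.474 -0.199 -0.158
0.16 51 0.435 0.471 -0.194 -0.164
0.165 16 0.444 0.463 -0.19 -0.174
```

```bash
python3 -m pendant '[-1,1,-45,0,0,0,-1, -1,1,-85,0,0,0,-1, -1,1,-107,0,0,0,-1, -1,1,-107,0,0,0,-1, -1,1,-107,0,0,0,1, -1,1,-107,0,0,0,1, -1,1,-107,0,0,0,1, -1,1,-107,0,0,0,1, -1,1,-107,0,0,0,1, -1,1,-107,0,0,0,1, -1,1,-95,0,0,0,1, -1,1,-65,0,0,0,1, -1,1,-20,0,0,0,1, -1,1,20,0,0,0,1, 0,5,38,0,0,0,1]' 35
```

```text
time_s: 18.0
position: [0.4592, -0.1811, 0.2835]
tcp_rot: [0.002, 0.707, 0.707, 0.001]
contact_force: [0.5, -0.2, -1.7]
width: 0.0469
grip_force: 35.0
```

```bash
python3 -m pendant '[6,25,0,0,0,0,1, 15,65,0,0,0,0,1, 25,108,0,0,0,0,1, 35,152,0,0,0,0,1, 45,196,0,0,0,0,1, 55,240,0,0,0,0,1, 65,284,0,0,0,0,1, 75,328,0,0,0,0,1, 85,372,0,0,0,0,1, 95,415,0,0,0,0,1, 103,450,0,0,0,0,1, 107,468,0,0,0,0,1, 107,472,0,0,0,0,1, 107,472,0,0,0,0,1, 107,472,0,0,0,0,1]'; python3 - <<'E'
from h import *
p,d=arm.camera('side');P=cloud('side',d);Q=P.reshape(-1,3)
cv2.imwrite('pics/s4.png',cv2.resize(p[90:340,200:450],(600,600),interpolation=cv2.INTER_CUBIC))
for z in (.12,.13,.14,.15,.16,.18,.2,.23,.27):
    S=Q[(abs(Q[:,0]-.565)<.035)&(abs(Q[:,1]-.305)<.035)&(abs(Q[:,2]-z)<.004)]
    if len(S):print(round(z,3),len(S),S[:,0].min().round(3),S[:,0].max().round(3),S[:,1].min().round(3),S[:,1].max().round(3))
print(arm.read_state()['position'])
E
```

```text
time_s: 19.5
position: [0.565, 0.2903, 0.2791]
tcp_rot: [0.0, 0.707, 0.707, -0.0]
contact_force: [-0.9, -0.5, -1.1]
width: 0.0469
grip_force: 35.0
0.14 1 0.567 0.567 0.312 0.312
0.15 37 0.533 0.589 0.289 0.318
0.16 95 0.533 0.589 0.28 0.317
0.18 54 0.535 0.588 0.292 0.317
0.2 63 0.537 0.585 0.285 0.316
0.23 40 0.544 0.579 0.288 0.311
0.27 68 0.534 0.592 0.294 0.316
[0.56512495 0.29022405 0.27909431]
```

View pics/s4.png

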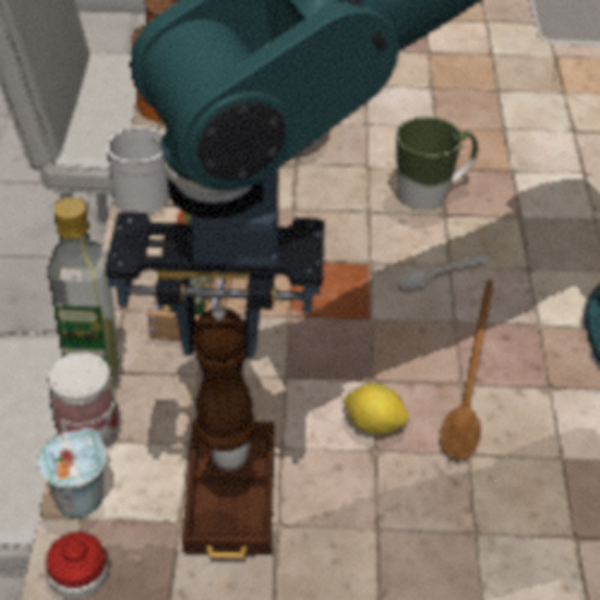

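Mill hangs upright over the stand (crop ~(220,400)), shaker standing in the small bay beneath/behind it; lemon at (377,410).

```bash
python3 -m pendant '[0,4,-40,0,0,0,1, 0,4,-85,0,0,0,1, 0,4,-115,0,0,0,1, 0,4,-130,0,0,0,1, 0,4,-133,0,0,0,1, 0,4,-133,0,0,0,1, 0,4,-133,0,0,0,-1, 0,4,-133,0,0,0,-1, 0,4,-133,0,0,0,-1, 0,4,-133,0,0,0,-1, 0,4,-95,0,0,0,-1, 0,4,-50,0,0,0,-1, 0,4,-15,0,0,0,-1, -35,-26,-15,0,0,0.15,-1, -70,-56,-15,0,0,0.3,-1, -105,-86,-15,0,0,0.45,-1, -140,-116,-15,0,0,0.6,-1, -157,-135,-15,0,0,0.75,-1, -157,-135,-15,0,0,0.9,-1, -157,-135,-15,0,0,1.05,-1]'; python3 - <<'E'
from h import *
p,d=arm.camera('side');P=cloud('side',d);Q=P.reshape(-1,3)
cv2.imwrite('pics/s5.png',cv2.resize(p[90:340,200:450],(600,600),interpolation=cv2.INTER_CUBIC))
def prof(x,y,zs,r=.035):
    for z in zs:
        S=Q[(abs(Q[:,0]-x)<r)&(abs(Q[:,1]-y)<r)&(abs(Q[:,2]-z)<.004)]
        if len(S):print(round(z,3),len(S),S[:,0].min().round(3),S[:,0].max().round(3),S[:,1].min().round(3),S[:,1].max().round(3))
prof(.565,.305,(.04,.08,.14,.15,.16,.175,.18,.185))
S=Q[(abs(Q[:,0]-.408)<.05)&(abs(Q[:,1]-.156)<.05)&(Q[:,2]>.01)&(Q[:,2]<.07)];print('lemon',S.min(0),S.max(0))
E
```

```text
time_s: 21.55
position: [0.4079, 0.1561, 0.2644]
tcp_rot: [0.001, 0.255, 0.967, 0.0]
contact_force: [0.3, 0.8, -0.3]
width: 0.0913
grip_force: 0.0
0.04 33 0.54 0.594 0.305 0.339
0.08 55 0.543 0.584 0.293 0.32
0.14 24 0.542 0.581 0.304 0.321
0.15 44 0.539 0.587 0.287 0.323
0.16 94 0.54 0.584 0.282 0.321
0.175 27 0.553 0.576 0.286 0.311
0.18 18 0.558 0.567 0.294 0.304
0.185 11 0.558 0.567 0.294 0.304
lemon [0.36837762 0.13301068 0.01184508] [0.44094871 0.1862831  0.06062034]
```

View pics/s5.png

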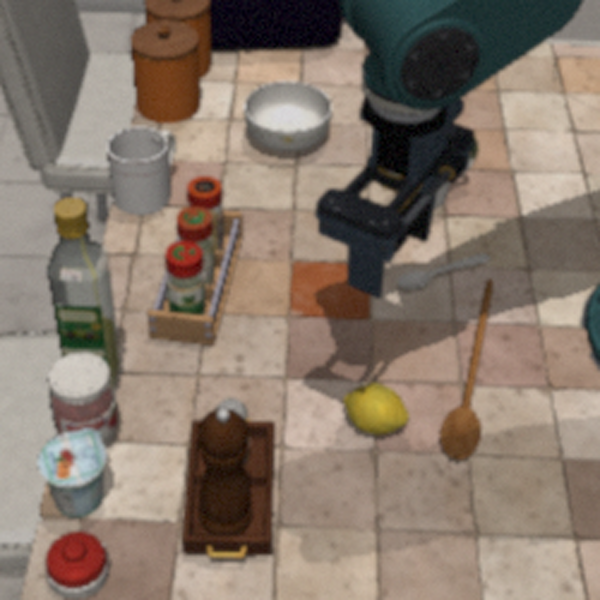

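All four upright items in place: jars in rack (crop (205,190),(195,225),(185,262)), mill and shaker in stand. Now the lemon at (377,410).

```bash
python3 -m pendant '[0,0,-45,0,0,0.13,-1, 0,0,-90,0,0,0.17,-1, 0,0,-135,0,0,0.17,-1, 0,0,-180,0,0,0.17,-1, 0,0,-220,0,0,0.17,-1, 0,0,-240,0,0,0.17,-1, 0,0,-243,0,0,0.17,-1, 0,0,-243,0,0,0.17,1, 0,0,-243,0,0,0.17,1, 0,0,-243,0,0,0.17,1, 0,0,-243,0,0,0.17,1, 0,0,-243,0,0,0.17,1, 0,0,-243,0,0,0.17,1, 0,0,-230,0,0,0.17,1, 0,0,-200,0,0,0.17,1, 0,0,-160,0,0,0.17,1, 0,0,-115,0,0,0.17,1, 0,0,-83,0,0,0.17,1, 0,0,-83,0,0,0.17,1]' 20
```

```text
time_s: 23.5
position: [0.4104, 0.1572, 0.1851]
tcp_rot: [0.003, 0.175, 0.985, 0.002]
contact_force: [-0.0, 0.7, -1.2]
width: 0.0533
grip_force: 20.0
```

```bash
python3 -m pendant '[5,-25,0,0,0,0,1, 14,-65,0,0,0,0,1, 24,-110,0,0,0,0,1, 34,-155,0,0,0,0,1, 44,-200,0,0,0,0,1, 54,-245,0,0,0,0,1, 64,-290,0,0,0,0,1, 74,-335,0,0,0,0,1, 84,-380,0,0,0,0,1, 94,-425,0,0,0,0,1, 103,-470,0,0,0,0,1, 112,-510,0,0,0,0,1, 118,-537,0,0,0,0,1, 120,-547,0,0,0,0,1, 120,-547,-30,0,0,0,1, 120,-547,-60,0,0,0,1, 120,-547,-60,0,0,0,1]'; python3 - <<'E'
from h import *
p,d=arm.camera('side')
cv2.imwrite('pics/s6.png',cv2.resize(p[60:220,240:420],(675,600),interpolation=cv2.INTER_CUBIC))
P=cloud('side',d);Q=P.reshape(-1,3)
S=Q[(abs(Q[:,0]-.528)<.09)&(abs(Q[:,1]+.391)<.09)&(Q[:,2]>.045)&(Q[:,2]<.062)];print('bowl',S.min(0),S.max(0));print(arm.read_state()['position'])
E
```

```text
time_s: 25.2
position: [0.5259, -0.3881, 0.1166]
tcp_rot: [-0.003, 0.174, 0.985, 0.002]
contact_force: [-0.6, 1.3, -1.3]
width: 0.053
grip_force: 20.0
bowl [ 0.45954897 -0.45354834  0.04501676] [ 0.58624809 -0.31956095  0.06183166]
[ 0.52702753 -0.38891527  0.11900263]
```

View pics/s6.png

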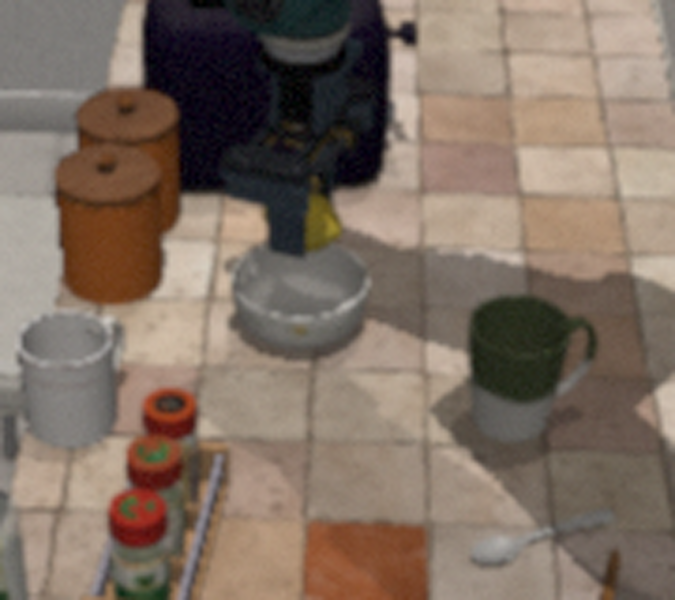

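Lemon hangs over the bowl (crop (320,225) over bowl (300,295)); mugs untouched. Lowering and releasing with a small opening.

```bash
python3 -m pendant '[0,0,-25,0,0,0,1, 0,0,-50,0,0,0,1, 0,0,-68,0,0,0,1, 0,0,-74,0,0,0,1, 0,0,-74,0,0,0,1, 0,0,-74,0,0,0,-0.38, 0,0,-74,0,0,0,-0.4, 0,0,-74,0,0,0,-0.4, 0,0,-74,0,0,0,-0.4, 0,0,-55,0,0,0,-0.4, 0,0,-25,0,0,0,-0.4, 0,0,20,0,0,0,-0.4, 0,0,70,0,0,0,-0.4, 0,0,120,0,0,0,-0.4, 0,0,150,0,0,0,-0.4, 0,0,150,0,0,0,-0.4, 0,0,150,0,0,0,-0.4, 0,0,150,0,0,0,-0.4, 0,0,150,0,0,0,-0.4, 0,0,150,0,0,0,-0.4]'; python3 - <<'E'
from h import *
p,d=arm.camera('side')
cv2.imwrite('pics/s7.png',cv2.resize(p[60:335,200:450],(545,600),interpolation=cv2.INTER_CUBIC))
Q=cloud('side',d).reshape(-1,3);hs=cv2.cvtColor(p,cv2.COLOR_BGR2HSV).reshape(-1,3)
m=(hs[:,0]>20)&(hs[:,0]<35)&(hs[:,1]>150)&(abs(Q[:,0]-.527)<.08)&(abs(Q[:,1]+.389)<.08)
print('lemon',m.sum(),Q[m].min(0),Q[m].max(0))
E
```

```text
time_s: 27.25
position: [0.5279, -0.3902, 0.2698]
tcp_rot: [-0.001, 0.175, 0.985, 0.0]
contact_force: [-0.2, 0.8, -0.4]
width: 0.064
grip_force: 0.0
lemon 163 [ 0.49751371 -0.40435478  0.03267883] [ 0.56174374 -0.35855087  0.40338552]
```

View pics/s7.png

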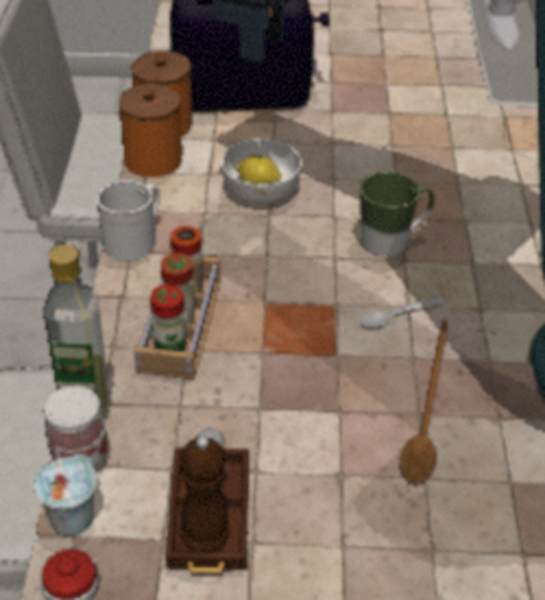

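Lemon lies in the bowl (258,170), all else in place. A short wait to let it settle, then hand in.

```bash
python3 -m pendant '[0,0,20,0,0,0,-0.4, 0,0,20,0,0,0,-0.4, 0,0,20,0,0,0,-0.4, 0,0,20,0,0,0,-0.4, 0,0,20,0,0,0,-0.4, 0,0,20,0,0,0,-0.4, 0,0,20,0,0,0,-0.4, 0,0,20,0,0,0,-0.4, 0,0,20,0,0,0,-0.4, 0,0,20,0,0,0,-0.4, 0,0,20,0,0,0,-0.4, 0,0,20,0,0,0,-0.4, 0,0,20,0,0,0,-0.4, 0,0,20,0,0,0,-0.4, 0,0,20,0,0,0,-0.4]' && python3 -c "from rig import arm;print(arm.finish_job())"
```

```text
time_s: 28.8
position: [0.5283, -0.3905, 0.2909]
tcp_rot: [0.0, 0.175, 0.985, -0.0]
contact_force: [-0.2, 0.0, -0.2]
width: 0.0636
grip_force: 0.0
the job is handed in; nothing more can be done
None
```

I handed the job in at about 29 s: the last picture shows both jars in their rack bays, the shaker and mill in the stand, the lemon in the bowl and both mugs apparently unmoved, but the hand-in returned no verdict.

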